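# Clear the squaring jig and hold a plaster mould in its corner

### The job

First clear the two dry clay lumps off the wooden squaring jig into the green scrap tray. Then set the plaster mould flat on the jig's board and press it snugly into the corner, its long side flush against the long blue fence and its short side against the short yellow fence, and finish while still holding it pressed firmly against both fences with the gripper. Leave everything else on the table where it is.

Things in the scene. Friction and masses are not known exactly. Their poses are not given: they have to be found in the camera images.
- jig: Squaring jig fixed to the table: a wooden board 250 (x) x 210 (y) x 12 mm. Origin at the centre of its underside, on the table; z up. The long fence runs along its +y edge, the short fence along part of its +x edge; the -x and -y edges are open.
- jig_corner (a point): The inside corner where the two fences' inner faces meet, on the board's top (12 mm above the table); at (105, 85, 12) mm in the jig's frame. The free area lies towards the jig's -x and -y. The mould is home with its origin 55 mm from here along the jig's -x and 40 mm along its -y, on the board.
- long_fence: Blue fence, fixed on the board, 250 mm long (jig x), 20 mm thick, 28 mm high (top 40 mm above the table). Its inner face looks to the jig's -y. Origin at the centre of its underside.
- short_fence: Yellow fence, fixed on the board, 130 mm long (jig y), 20 mm thick, 28 mm high (top 40 mm above the table). Its inner face looks to the jig's -x. Origin at the centre of its underside.
- mould: Loose white plaster block 110 (x) x 80 (y) x 35 mm high, about 0.45 kg, with a dark wooden grip bar centred on top: 80 mm long along x, 24 mm wide across y, from 35 to 77 mm above the block's underside. Origin at the centre of the underside; it starts flat on the table. Either end may face the short fence. It slides on the board when it rests lightly; pushed down hard it sticks by friction and the push does not reach the fences.
- scrap_tray: Green open tray fixed to the table, 170 (x) x 150 (y) x 60 mm high, walls and floor 5 mm. Origin at the centre of its underside. It and the mould swap places from run to run.
- lump_a: Loose dry grey clay lump (rigid, 45 g): a rounded brick 46 (x) x 32 (y) x 24 mm high with a smaller chunk on top, 33 mm high in all. Grip across y. Origin at the centre of its underside; starts flat on the jig's board, its x axis within 0.5 rad of the jig's x.
- lump_b: Loose dry grey clay lump (rigid, 45 g): a rounded brick 46 (x) x 32 (y) x 24 mm high with a smaller chunk on top, 33 mm high in all. Grip across y. Origin at the centre of its underside; starts flat on the jig's board, its x axis within 0.5 rad of the jig's x.
- slip_jar: Bystander, loose: blue jar of slip with a grey cap, 72 mm across, 100 mm high. Origin on its underside.
- mug: Bystander, loose: white mug, 76 mm across without its handle, 90 mm high. Origin on its underside.
- cutter: Bystander, loose: steel ring cutter, 70 mm across, 30 mm high. Origin on its underside.
- rolling_pin: Bystander, loose: wooden rolling pin lying along its x axis, 48 mm thick, 420 mm long with its handles. Origin on its underside.
- spatula: Bystander, loose: wooden spatula, 200 mm long, lying flat.

How it is judged:
On the way:
1. both clay lumps lie in the scrap tray, released, with the mould not yet in the corner (x of lump_a in the frame of scrap_tray between -0.08 and 0.08 m and y of lump_a in the frame of scrap_tray between -0.07 and 0.07 m and z of each of lump_a, lump_b in the frame of scrap_tray below 0.05 m and linear speed of each of lump_a, lump_b below 0.05 m/s and contact force between the fingers and lump_a below 0.2 N and x of lump_b in the frame of scrap_tray between -0.08 and 0.08 m and y of lump_b in the frame of scrap_tray between -0.07 and 0.07 m and contact force between the fingers and lump_b below 0.2 N and horizontal distance between mould and jig_corner above 0.09 m), for 0.2 s.
At the end, for the whole second after the job is handed in: Both lumps lie in the tray, let go. The mould lies flat on the board, within 4 mm of home in the corner and within 0.03 rad of square to the fences, and the gripper still holds it so that it presses on each fence with more than 2 N (x of lump_a in the frame of scrap_tray between -0.08 and 0.08 m and y of lump_a in the frame of scrap_tray between -0.07 and 0.07 m and z of each of lump_a, lump_b in the frame of scrap_tray below 0.05 m and linear speed of each of lump_a, lump_b below 0.05 m/s and contact force between the fingers and lump_a below 0.2 N and x of lump_b in the frame of scrap_tray between -0.08 and 0.08 m and y of lump_b in the frame of scrap_tray between -0.07 and 0.07 m and contact force between the fingers and lump_b below 0.2 N and contact force between mould and long_fence above 2 N and contact force between mould and short_fence above 2 N and contact force between the fingers and mould above 1 N and angle between the x axis of mould and the x axis of jig, either way round below 0.03 rad and angle between mould's own z axis and vertical below 0.03 rad and linear speed of mould below 0.02 m/s and x of mould in the frame of jig between 0.046 and 0.054 m and y of mould in the frame of jig between 0.041 and 0.049 m and z of mould in the frame of jig between 0.009 and 0.0155 m); the arm keeps its last pose, push and grip.
It fails at once if a bystander is shifted by more than 40 mm (distance of any of slip_jar, mug, cutter, rolling_pin, spatula from where it was at the start of the episode above 0.04 m).
It fails at once if a standing jar or mug is tipped (angle between any of slip_jar, mug's own z axis and vertical above 0.4 rad).
It also fails if it takes over 72 s, if anything falls off the work surface, if the arm or the gripper's body presses on something with over 40 N, if the wrist force passes 120 N, or if a joint passes its speed limit or range.

### The arm

A 6-joint arm with a two-finger parallel gripper is mounted at the origin on the work surface. World frame = base frame: x ahead of the robot, y to its left, z up, the work surface at z = 0. Lengths are in m, angles in rad, forces in N, time in s.
With the tool pointing down it reaches from about 0.35 to 0.875 m from the base axis. Payload 15.5 kg.
Tool frame: the origin (TCP) lies between the finger pads; the fingertips stand 22 mm ahead of it and the grasp point (between the pads) lies 3 mm ahead of it (env.tip_reach is the distance from the TCP to the fingertips, in m); z points along the fingers, y is the line along which they close (so a half turn about z gives the same grasp; the last joint's range is limited). The gripper opens to 85 mm and grips with 20 to 120 N. Pads are 22 mm wide; open, the fingers measure 114 mm over their backs; the gripper's body (76 mm by 85 mm) begins 54 mm behind the grasp point. The pads swing forward as they close: fully open they stand 13 mm farther back than shut.
Start: joints at [1.018, 0.494, 1.345, -0, 1.302, -0.096], TCP at [0.276, 0.561, 0.253] pointing down, gripper open.
Joint ranges: [-2.91, 2.91], [-0.82, 2.16], [0.22, 2.67], [-1.22, 4.37], [0.12, 2.79], [-3.08, 3.08]. Speed limits (rad/s): [1.89, 1.89, 2.57, 3.01, 3.01, 3.01].

### API

Orientations are given as a 3x3 rotation matrix whose columns are the frame's x, y, z axes.
In Python, from cell import env gives the robot as it stands.
- The arm moves only by the tool send_rows, never from a script. Its argument "series" is text: rows parted by semicolons, each of 6 numbers parted by spaces: the shift along the tool's x, y, z in m, then the turn, a rotation vector about the tool's x, y, z in degrees. A call has 1 to 10 rows; each row is the pose to reach, as a shift and turn from the pose commanded when the call began, along the tool's axes at that moment; what a row does not reach only later rows make up. A row lasts 1/10 s, in which the tool goes at most 50 mm and 8.59 degrees, less where a joint would pass 70% of its speed; a pose out of reach is approached as far as the arm can. A call with a gripper value outside its range is refused whole. "jaw" is the gripper command: -1 is fully open, 1 is shut, values between are in proportion, set as the call begins (left out, the last holds). The fingers move at their own pace and stop on an object; the grip force is fixed at half the most. Time passes only in rows, so rows that repeat a pose let the fingers close. It gives the time, the measured TCP pose, the force, the opening and the grip force at its end, in the units of the state.
- env.get_state(): the state, without advancing time (a new reading comes with each control period).
- env.read_camera(name): name is "side" or "top"; returns a dict with "pixels" (384x512x3 uint8, red, green, blue), "depth" (384x512 float32, m along the optical axis (not along the pixel's ray), 0 where there is no reading), "intrinsics" (3x3 intrinsics, pixels), "R" (3x3) and "t" (3): a world point X has camera coordinates R X + t. Camera axes: x right, y down, z forward; pixel columns grow to the right and rows downward; lengths in m; the calibration is good to about 2 mm. A picture is of the moment at which its call begins.
- env.sign_off(): hands the job in; it is judged then, once.
Trained networks look in a picture, given as the dict that the camera call returned (one of the last four; its "shot" number tells which), for a name from the list of things; names that differ only in an ending like _2 or _b are one class to them, and where a whole thing is asked for, a point or a joint stands for the part that bears it (a point fixed in the world has none). Each returns a list of dicts, best first, with "confidence" (0 to 1); they miss things now and then, are a little off and sometimes report something else, mostly with a low value. They report only what shows in the picture. A call takes as long as a camera call.
- env.outline_of(picture, name): "pixels" (384x512 bool, what is visible of it).
- env.tip_of(picture, name): "position" ([x, y, z] in m, in world coordinates, good to about 4 mm: a listed point, or the origin of a listed thing).
The state is a dict: "time": time; "joints": joint angles; "joint_velocities": joint speeds; "tau": joint torques, N m; "eef_pos": TCP position; "ee_rot": TCP orientation; "force": force on the tool from outside, world axes, zero at the start; "moment": the same for the moment, N m; "opening": finger opening in m; "grasp_force": force on a finger pad.
Only numpy, scipy, OpenCV 4.12 (cv2) and the standard library are available. Lean on these libraries where they do the work, as an engineer would, in place of code of your own. Each camera call takes 0.05 s, during which the arm holds its last target. There are 200 camera calls.

## Working session

There is one attempt and no reset: what is moved stays moved. The work goes in short steps, Python scripts to look and compute and a tool call to move; the robot and the scene stay as the last step left them, time stands still between calls to the robot, and variables do not carry over. Pictures are saved under pics/ and viewed, at most 10 in all, crops included, and the job is handed in when it is done.

Besides the shell and the picture viewer there is one more tool, called after ">>>" in YAML: its name, and indented under it one key for each argument. send_rows: Moves the arm, as the interface text tells. Its arguments: {"type":"object","properties":{"series":{"type":"string"},"jaw":{"type":"number"}},"required":["series"]}

```bash
mkdir -p pics; ls; cat > h.py <<'E'
import numpy as np, cv2
from cell import env
def pts(p,m=None):
    d=p["depth"];K=np.array(p["intrinsics"]);v,u=np.nonzero((d>0) if m is None else (m&(d>0)))
    z=d[v,u];c=np.stack([(u-K[0,2])/K[0,0]*z,(v-K[1,2])/K[1,1]*z,z],1)
    return (c-np.array(p["t"]))@np.array(p["R"])
def save(p,n): cv2.imwrite("pics/"+n,np.ascontiguousarray(p["pixels"][:,:,::-1]))
def rect(P,zlo,zhi):
    q=P[(P[:,2]>zlo)&(P[:,2]<zhi)][:,:2].astype(np.float32)
    (c,s,a)=cv2.minAreaRect(q); 
    if s[0]<s[1]: s=s[::-1];a+=90
    return np.round(c,4),np.round(s,4),round((a+90)%180-90,1),len(q)
E
python3 - <<'E'
from h import *
np.set_printoptions(precision=4,suppress=True)
t=env.read_camera("top");s=env.read_camera("side")
save(t,"top.png");save(s,"side.png")
for p,nm in((t,"top"),(s,"side")):
  for n in["jig","jig_corner","mould","scrap_tray","lump_a","long_fence","short_fence","slip_jar","mug","cutter","rolling_pin","spatula"]:
    print(nm,n,[(np.round(r["position"],3),round(r["confidence"],2)) for r in env.tip_of(p,n)[:3]])
for n in["long_fence","short_fence","mould","lump_a","scrap_tray"]:
  for o in env.outline_of(t,n)[:2]:
    P=pts(t,o["pixels"]); z=np.percentile(P[:,2],98); print(n,o["confidence"],z,rect(P,z-.008,z+.004))
    if n=="mould":print(rect(P,.028,.042))
    if n=="lump_a":print(rect(P,.025,.05))
st=env.get_state();print(st["time"],st["eef_pos"],st["ee_rot"])
E
```

```text
pics
top jig [(array([ 0.484,  0.245, -0.   ]), 0.75)]
top jig_corner [(array([0.578, 0.346, 0.012]), 0.73)]
top mould [(array([ 0.515, -0.364,  0.   ]), 0.95)]
top scrap_tray [(array([ 0.551, -0.054, -0.003]), 0.68), (array([ 0.486,  0.247, -0.   ]), 0.19)]
top lump_a [(array([0.418, 0.18 , 0.012]), 0.61), (array([0.522, 0.255, 0.01 ]), 0.53), (array([ 0.516, -0.366, -0.001]), 0.16)]
top long_fence []
top short_fence [(array([0.599, 0.276, 0.013]), 0.68)]
top slip_jar []
top mug [(array([0.776, 0.043, 0.004]), 0.81)]
top cutter [(array([ 0.723, -0.253, -0.002]), 0.53)]
top rolling_pin [(array([ 0.59 , -0.581, -0.001]), 0.55), (array([0.594, 0.274, 0.013]), 0.5)]
top spatula [(array([ 0.526,  0.512, -0.001]), 0.73)]
side jig [(array([0.486, 0.243, 0.001]), 0.76)]
side jig_corner [(array([0.581, 0.346, 0.012]), 0.86)]
side mould [(array([ 0.51 , -0.36 , -0.002]), 0.73)]
side scrap_tray [(array([ 0.552, -0.057,  0.002]), 0.74), (array([0.583, 0.344, 0.012]), 0.61)]
side lump_a [(array([0.521, 0.254, 0.007]), 0.53), (array([0.414, 0.181, 0.014]), 0.43)]
side long_fence [(array([0.477, 0
[... 762 characters left out ...]
, 0.0812]), -6.8, 595)
mould 0.16 0.05100798532981555 (array([ 0.5866, -0.573 ]), array([0.2981, 0.0384]), 2.2, 737)
(array([ 0.5878, -0.5758]), array([0.4151, 0.0493]), 2.7, 693)
lump_a 0.69 0.045723487280426786 (array([0.4176, 0.1803]), array([0.0387, 0.0257]), 23.5, 61)
(array([0.4168, 0.1794]), array([0.0456, 0.0324]), 18.3, 145)
lump_a 0.57 0.04678905195802879 (array([0.5216, 0.2524]), array([0.0327, 0.0236]), 23.6, 46)
(array([0.5239, 0.2528]), array([0.0447, 0.0301]), 19.6, 132)
scrap_tray 0.96 0.06137945165080547 (array([ 0.5537, -0.0559]), array([0.1662, 0.1499]), -0.5, 300)
1.55 [0.2757 0.5609 0.2533] [[-0.8975  0.4411 -0.    ]
 [ 0.4411  0.8975 -0.    ]
 [ 0.     -0.     -1.    ]]
```

View pics/top.png

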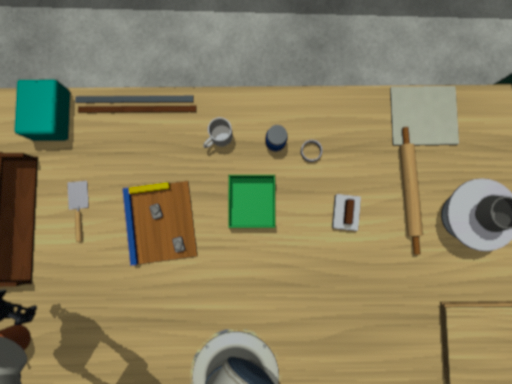

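View pics/side.png

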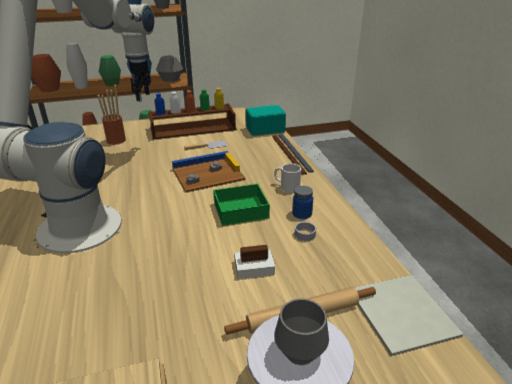

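The top view shows the jig at about (160,222) with lumps at (157,211) and (179,244), the tray at (252,202) and the mould at (347,212). The side view agrees. I'm going above the near lump.

>>> send_rows:
  series: "-0.295 -0.28 0.103 0 0 -46;-0.295 -0.28 0.103 0 0 -46;-0.295 -0.28 0.103 0 0 -46;-0.295 -0.28 0.103 0 0 -46;-0.295 -0.28 0.103 0 0 -46;-0.295 -0.28 0.103 0 0 -46;-0.295 -0.28 0.103 0 0 -46;-0.295 -0.28 0.103 0 0 -46;-0.295 -0.28 0.103 0 0 -46;-0.295 -0.28 0.103 0 0 -46"
  jaw: -0.1

```text
time: 2.55
eef_pos: [0.4178, 0.1761, 0.1495]
ee_rot: [[-0.942, -0.335, -0.001], [-0.335, 0.942, -0.001], [0.001, -0.0, -1.0]]
force: [-0.2, 0.4, -0.1]
opening: 0.0467
grasp_force: 0.0
```

```bash
cat >> h.py <<'E'
from scipy.spatial.transform import Rotation as Ro
def go(x,y,z,yaw=None):
    "yaw = world angle (deg, mod 180) of tool y"
    s=env.get_state();R=np.array(s["ee_rot"]);d=R.T@(np.array([x,y,z])-s["eef_pos"])
    rv=np.zeros(3);cur=np.degrees(np.arctan2(R[1,1],R[0,1]))
    if yaw is not None:
        dy=(yaw-cur+90)%180-90;a=np.radians(cur+dy)
        T=np.array([[np.sin(a),np.cos(a),0],[-np.cos(a),np.sin(a),0],[0,0,-1]])
        rv=Ro.from_matrix(R.T@T).as_rotvec(degrees=True)
    print("shift",np.round(d,4),"rot",np.round(rv,1),"yaw",round(cur,1))
def st():
    s=env.get_state();print(round(s["time"],2),np.round(s["eef_pos"],4),np.round(s["force"],1),"open",round(float(s["opening"]),4),"g",s["grasp_force"],"j",np.round(s["joints"],2))
E
python3 -c "
from h import *
st();go(.417,.18,.036,110);go(.523,.2526,.036,110)"
```

```text
2.55 [0.4178 0.1761 0.1495] [-0.2  0.4 -0.1] open 0.0467 g 0.0 j [ 0.27  0.41  1.88 -0.    0.86 -1.65]Traceback (most recent call last):
  File "<string>", line 3, in <module>
    st();go(.417,.18,.036,110);go(.523,.2526,.036,110)
         ~~^^^^^^^^^^^^^^^^^^^
  File "h.py", line 21, in go
    rv=Ro.from_matrix(R.T@T).as_rotvec(degrees=True)
       ~~~~~~~~~~~~~~^^^^^^^
  File "scipy/spatial/transform/_rotation.pyx", line 1143, in scipy.spatial.transform._rotation.Rotation.from_matrix
ValueError: Non-positive determinant (left-handed or null coordinate frame) in rotation matrix 0: [[-9.99974777e-01  7.00625642e-03 -1.16560495e-03]
 [ 7.00571873e-03  9.99975352e-01  4.64737465e-04]
 [-1.16883229e-03 -4.56559843e-04  9.99999213e-01]].
```

```bash
sed -i 's/\[\[np.sin(a),np.cos(a),0\],\[-np.cos(a),/[[-np.sin(a),np.cos(a),0],[np.cos(a),/' h.py
```

>>> send_rows:
  series: "-0.001 0.004 0.04 0 0 0;-0.001 0.004 0.08 0 0 0;-0.001 0.004 0.1 0 0 0;-0.001 0.004 0.113 0 0 0;-0.001 0.004 0.113 0 0 0;-0.001 0.004 0.113 0 0 0"

```text
time: 3.15
eef_pos: [0.4166, 0.184, 0.0376]
ee_rot: [[-0.941, -0.339, 0.0], [-0.339, 0.941, 0.0], [-0.0, 0.0, -1.0]]
force: [0.5, -1.1, 0.1]
opening: 0.0467
grasp_force: 0.0
```

>>> send_rows:
  series: "0 0 0 0 0 0;0 0 0 0 0 0;0 0 0 0 0 0;0 0 0 0 0 0;0 0 0 0 0 0;0 0 0 0 0 0"
  jaw: 1

```text
time: 3.75
eef_pos: [0.4171, 0.1839, 0.0385]
ee_rot: [[-0.941, -0.339, 0.002], [-0.339, 0.941, 0.001], [-0.002, 0.0, -1.0]]
force: [-1.3, 2.1, 8.9]
opening: 0.0315
grasp_force: 57.5
```

>>> send_rows:
  series: "0 0 -0.04 0 0 0;0 0 -0.08 0 0 0;0 0 -0.12 0 0 0;0 0 -0.12 0 0 0"

```text
time: 4.15
eef_pos: [0.4187, 0.1844, 0.1623]
ee_rot: [[-0.941, -0.339, 0.008], [-0.339, 0.941, 0.002], [-0.009, -0.001, -1.0]]
force: [0.1, 0.2, -1.5]
opening: 0.0314
grasp_force: 58.8
```

```bash
python3 -c "
from h import *
st();go(.575,-.056,.16,90)"
```

```text
4.15 [0.4187 0.1844 0.1623] [ 0.1  0.2 -1.5] open 0.0314 g 58.81788173610403 j [ 0.28  0.39  1.86  0.    0.88 -1.63]
shift [-0.0655 -0.2792  0.003 ] rot [ 0.1  0.5 19.8] yaw 109.8
```

>>> send_rows:
  series: "-0.079 -0.284 0.003 0 0 20;-0.079 -0.284 0.003 0 0 20;-0.079 -0.284 0.003 0 0 20;-0.079 -0.284 0.003 0 0 20;-0.079 -0.284 0.003 0 0 20;-0.079 -0.284 0.003 0 0 20;-0.079 -0.284 0.003 0 0 20;-0.079 -0.284 0.003 0 0 20;-0.079 -0.284 0.003 0 0 20"

```text
time: 5.05
eef_pos: [0.5864, -0.0561, 0.1543]
ee_rot: [[-1.0, 0.003, -0.001], [0.003, 1.0, 0.0], [0.001, 0.0, -1.0]]
force: [-0.5, 1.1, 0.0]
opening: 0.0311
grasp_force: 58.8
```

```bash
python3 -c "
from h import *
st();go(.588,-.056,.036,90)"
```

```text
5.05 [ 0.5864 -0.0561  0.1543] [-0.5  1.1  0. ] open 0.0311 g 58.75464745084173 j [-0.2   0.55  1.55  0.    1.04 -1.76]
shift [-0.0017  0.      0.1183] rot [ 0.  -0.  -0.2] yaw 89.8
```

>>> send_rows:
  series: "0 0 0.04 0 0 0;0 0 0.08 0 0 0;0 0 0.1 0 0 0;0 0 0.117 0 0 0;0 0 0.117 0 0 0;0 0 0.117 0 0 0"

```text
time: 5.65
eef_pos: [0.5869, -0.056, 0.0378]
ee_rot: [[-1.0, 0.002, -0.0], [0.002, 1.0, 0.0], [0.0, 0.0, -1.0]]
force: [0.1, 0.3, 0.3]
opening: 0.0311
grasp_force: 58.8
```

>>> send_rows:
  series: "0 0 0 0 0 0;0 0 0 0 0 0;0 0 0 0 0 0;0 0 0 0 0 0;0 0 0 0 0 0"
  jaw: -0.1

```text
time: 6.15
eef_pos: [0.5872, -0.0568, 0.0375]
ee_rot: [[-1.0, 0.003, 0.0], [0.003, 1.0, -0.0], [-0.0, -0.0, -1.0]]
force: [0.2, 0.0, 0.1]
opening: 0.047
grasp_force: 0.0
```

>>> send_rows:
  series: "0 0 -0.04 0 0 0;0 0 -0.08 0 0 0;0 0 -0.12 0 0 0;0.064 0.309 -0.12 0 0 -20;0.064 0.309 -0.12 0 0 -20;0.064 0.309 -0.12 0 0 -20;0.064 0.309 -0.12 0 0 -20;0.064 0.309 -0.12 0 0 -20;0.064 0.309 -0.12 0 0 -20;0.064 0.309 -0.12 0 0 -20"

```text
time: 7.15
eef_pos: [0.5228, 0.2564, 0.1574]
ee_rot: [[-0.94, -0.342, 0.0], [-0.342, 0.94, 0.001], [-0.0, 0.001, -1.0]]
force: [0.8, 0.2, -0.2]
opening: 0.047
grasp_force: 0.0
```

>>> send_rows:
  series: "0 0 0 0 0 0;0 0 0 0 0 0"

```text
time: 7.35
eef_pos: [0.5241, 0.252, 0.1572]
ee_rot: [[-0.941, -0.34, -0.0], [-0.34, 0.941, -0.0], [0.0, -0.0, -1.0]]
force: [0.0, -0.1, 0.8]
opening: 0.0468
grasp_force: 0.0
```

```bash
python3 -c "
from h import *
st();go(.523,.2535,.037,110)
t=env.read_camera('top')
o=[r['position'] for r in env.tip_of(t,'lump_a')];print(np.round(o,3))"
```

```text
7.35 [0.5241 0.252  0.1572] [ 0.  -0.1  0.8] open 0.0468 g 0.0 j [ 0.35  0.54  1.56 -0.    1.04 -1.57]
shift [0.0005 0.0018 0.1202] rot [-0.  -0.  -0.1] yaw 109.9
[[ 0.587 -0.057  0.006]
 [ 0.523  0.253  0.014]]
```

>>> send_rows:
  series: "0 0.002 0.04 0 0 0;0 0.002 0.08 0 0 0;0 0.002 0.1 0 0 0;0 0.002 0.119 0 0 0;0 0.002 0.119 0 0 0;0 0.002 0.119 0 0 0"

```text
time: 8.05
eef_pos: [0.5238, 0.2534, 0.0386]
ee_rot: [[-0.941, -0.338, -0.0], [-0.338, 0.941, -0.0], [0.0, -0.0, -1.0]]
force: [0.8, -0.1, 0.1]
opening: 0.047
grasp_force: 0.0
```

>>> send_rows:
  series: "0 0 0 0 0 0;0 0 0 0 0 0;0 0 0 0 0 0;0 0 0 0 0 0;0 0 0 0 0 0;0 0 0 0 0 0"
  jaw: 1

```text
time: 8.65
eef_pos: [0.5242, 0.2543, 0.0397]
ee_rot: [[-0.941, -0.339, 0.002], [-0.339, 0.941, 0.0], [-0.002, -0.0, -1.0]]
force: [-1.2, -3.3, 9.1]
opening: 0.0309
grasp_force: 60.4
```

>>> send_rows:
  series: "0 0 -0.04 0 0 0;0 0 -0.08 0 0 0;0 0 -0.12 0 0 0;0.11 -0.29 -0.12 0 0 20;0.11 -0.29 -0.12 0 0 20;0.11 -0.29 -0.12 0 0 20;0.11 -0.29 -0.12 0 0 20;0.11 -0.29 -0.12 0 0 20;0.11 -0.29 -0.12 0 0 20;0.11 -0.29 -0.12 0 0 20"

```text
time: 9.65
eef_pos: [0.5185, -0.0603, 0.1593]
ee_rot: [[-1.0, 0.007, 0.002], [0.007, 1.0, -0.001], [-0.002, -0.001, -1.0]]
force: [0.6, 0.7, -1.1]
opening: 0.0308
grasp_force: 59.7
```

>>> send_rows:
  series: "0 0 0 0 0 0;0 0 0 0 0 0;0 0 0 0 0 0"

```text
time: 9.95
eef_pos: [0.5183, -0.0545, 0.1585]
ee_rot: [[-1.0, 0.002, 0.0], [0.002, 1.0, 0.0], [-0.0, 0.0, -1.0]]
force: [-0.7, 0.0, -0.6]
opening: 0.0305
grasp_force: 59.7
```

```bash
python3 -c "
from h import *
st();go(.518,-.056,.037,90)"
```

```text
9.95 [ 0.5183 -0.0545  0.1585] [-0.7  0.  -0.6] open 0.0305 g 59.69912169353847 j [-0.22  0.47  1.71  0.    0.96 -1.79]
shift [ 0.0003 -0.0015  0.1215] rot [ 0.   0.  -0.1] yaw 89.9
```

>>> send_rows:
  series: "0 -0.001 0.04 0 0 0;0 -0.001 0.08 0 0 0;0 -0.001 0.1 0 0 0;0 -0.001 0.119 0 0 0;0 -0.001 0.119 0 0 0;0 -0.001 0.119 0 0 0"

```text
time: 10.55
eef_pos: [0.5184, -0.0559, 0.0396]
ee_rot: [[-1.0, 0.002, -0.0], [0.002, 1.0, 0.0], [0.0, 0.0, -1.0]]
force: [-0.2, -0.4, 0.5]
opening: 0.0306
grasp_force: 59.7
```

>>> send_rows:
  series: "0 0 0 0 0 0;0 0 0 0 0 0;0 0 0 0 0 0;0 0 0 0 0 0;0 0 0 0 0 0"
  jaw: -0.1

```text
time: 11.05
eef_pos: [0.5184, -0.0569, 0.0395]
ee_rot: [[-1.0, 0.003, 0.0], [0.003, 1.0, -0.0], [-0.0, -0.0, -1.0]]
force: [-0.4, 0.3, -0.7]
opening: 0.0468
grasp_force: 0.0
```

>>> send_rows:
  series: "0 0 -0.04 0 0 0;0 0 -0.08 0 0 0;0 0 -0.12 0 0 0;0.003 -0.307 -0.12 0 0 7.5;0.003 -0.307 -0.12 0 0 7.5;0.003 -0.307 -0.12 0 0 7.5;0.003 -0.307 -0.12 0 0 7.5;0.003 -0.307 -0.12 0 0 7.5;0.003 -0.307 -0.12 0 0 7.5;0.003 -0.307 -0.12 0 0 7.5"

```text
time: 12.05
eef_pos: [0.5139, -0.3692, 0.1593]
ee_rot: [[-0.991, 0.137, 0.001], [0.137, 0.991, -0.002], [-0.001, -0.002, -1.0]]
force: [0.6, 0.9, 0.0]
opening: 0.047
grasp_force: 0.0
```

>>> send_rows:
  series: "0 0 0 0 0 0;0 0 0 0 0 0;0 0 0 0 0 0"

```text
time: 12.35
eef_pos: [0.5144, -0.3622, 0.1593]
ee_rot: [[-0.991, 0.132, -0.0], [0.132, 0.991, 0.001], [0.001, 0.001, -1.0]]
force: [0.1, -0.6, 0.6]
opening: 0.0471
grasp_force: 0.0
```

```bash
python3 -c "
from h import *
np.set_printoptions(precision=4,suppress=True)
st()
t=env.read_camera('top');save(t,'top2.png')
print(np.round([r['position'] for r in env.tip_of(t,'lump_a')],3))
for n in ['long_fence','short_fence','jig']:
  for o in env.outline_of(t,n)[:1]:
    P=pts(t,o['pixels']);print(n,rect(P,.035,.06) if n!='jig' else rect(P,.005,.06))
go(.515,-.363,.062,82.5)
s=env.read_camera('side')
print([np.round(r['position'],4) for c in (t,s) for r in env.tip_of(c,'jig_corner')[:1]])
"
```

```text
12.35 [ 0.5144 -0.3622  0.1593] [ 0.1 -0.6  0.6] open 0.0471 g 0.0 j [-0.71  0.6   1.44  0.    1.11 -2.15]
[[ 0.587 -0.053  0.003]
 [ 0.518 -0.056  0.007]]
long_fence (array([0.477 , 0.3361]), array([0.2484, 0.0218]), 6.9, 457)
jig (array([0.4888, 0.2426]), array([0.2505, 0.2116]), 7.0, 5112)
shift [-0.0004  0.0002  0.0974] rot [-0.   0.  -0.1] yaw 82.4
[array([0.5809, 0.3464, 0.0119]), array([0.5794, 0.3451, 0.0123])]
```

>>> send_rows:
  series: "0 0 0.04 0 0 0;0 0 0.07 0 0 0;0 0 0.09 0 0 0;0 0 0.098 0 0 0;0 0 0.098 0 0 0;0 0 0.098 0 0 0"

```text
time: 13.35
eef_pos: [0.5148, -0.3642, 0.0622]
ee_rot: [[-0.991, 0.133, 0.001], [0.133, 0.991, -0.001], [-0.001, -0.001, -1.0]]
force: [0.3, -0.2, -0.1]
opening: 0.0471
grasp_force: 0.0
```

>>> send_rows:
  series: "0 0 0 0 0 0;0 0 0 0 0 0;0 0 0 0 0 0;0 0 0 0 0 0;0 0 0 0 0 0;0 0 0 0 0 0;0 0 0 0 0 0"
  jaw: 1

```text
time: 14.05
eef_pos: [0.5149, -0.3642, 0.0626]
ee_rot: [[-0.991, 0.134, 0.002], [0.133, 0.991, -0.001], [-0.002, -0.001, -1.0]]
force: [-0.8, 0.5, 7.7]
opening: 0.0234
grasp_force: 60.3
```

>>> send_rows:
  series: "0 0 -0.03 0 0 0;0 0 -0.06 0 0 0;0 0 -0.09 0 0 0;0 0 -0.11 0 0 0;0 0 -0.11 0 0 0;0 0 -0.11 0 0 0"

```text
time: 14.65
eef_pos: [0.5142, -0.3636, 0.171]
ee_rot: [[-0.991, 0.133, 0.0], [0.133, 0.991, -0.0], [-0.0, -0.0, -1.0]]
force: [0.3, 0.6, -4.8]
opening: 0.0232
grasp_force: 60.7
```

```bash
python3 -c "
from h import *
st()
t=env.read_camera('top');o=env.outline_of(t,'mould')[0]
P=pts(t,o['pixels']);z=np.percentile(P[:,2],98);print(z,rect(P,.125,.16))
go(.500,.275,.175,97)
"
```

```text
14.65 [ 0.5142 -0.3636  0.171 ] [ 0.3  0.6 -4.8] open 0.0232 g 60.69548964500427 j [-0.71  0.58  1.43  0.    1.13 -2.15]
0.18570433456693755 (array([ 0.5093, -0.3475]), array([0.1262, 0.0662]), 20.6, 214)
shift [ 0.0988  0.6307 -0.0042] rot [  0.1  -0.1 -14.7] yaw 82.3
```

>>> send_rows:
  series: "0.007 0.045 -0.004 0 0 -1;0.014 0.09 -0.004 0 0 -2;0.021 0.135 -0.004 0 0 -3;0.028 0.18 -0.004 0 0 -4;0.035 0.225 -0.004 0 0 -5;0.042 0.27 -0.004 0 0 -6;0.049 0.315 -0.004 0 0 -7;0.056 0.36 -0.004 0 0 -8;0.063 0.4 -0.004 0 0 -9;0.067 0.43 -0.004 0 0 -10"

```text
time: 15.75
eef_pos: [0.5042, 0.0736, 0.1742]
ee_rot: [[-0.999, -0.042, -0.002], [-0.042, 0.999, 0.0], [0.002, 0.0, -1.0]]
force: [1.6, -0.5, -4.7]
opening: 0.0231
grasp_force: 61.5
```

```bash
python3 -c "
from h import *
st();go(.500,.275,.13,97)
"
```

```text
15.75 [0.5042 0.0736 0.1742] [ 1.6 -0.5 -4.7] open 0.0231 g 61.51871681213379 j [ 0.03  0.43  1.72  0.    0.99 -1.59]
shift [-0.0045  0.2014  0.0442] rot [ 0.  -0.1 -4.6] yaw 92.4
```

>>> send_rows:
  series: "-0.001 0.045 0 0 0 -1;-0.002 0.09 0.01 0 0 -2;-0.003 0.13 0.02 0 0 -3;-0.004 0.17 0.03 0 0 -4;-0.004 0.19 0.04 0 0 -4.6;-0.004 0.2 0.044 0 0 -4.6;-0.004 0.2 0.044 0 0 -4.6;-0.004 0.2 0.044 0 0 -4.6"

```text
time: 16.55
eef_pos: [0.5011, 0.2705, 0.1309]
ee_rot: [[-0.993, -0.12, -0.001], [-0.12, 0.993, -0.001], [0.001, -0.0, -1.0]]
force: [1.0, 0.2, -4.7]
opening: 0.0232
grasp_force: 61.8
```

```bash
python3 -c "
from h import *
st()
t=env.read_camera('top');s=env.read_camera('side');save(t,'top3.png');save(s,'side3.png')
print([np.round(r['position'],4) for c in (t,s) for n in ('mould','jig_corner','jig','long_fence','short_fence') for r in env.tip_of(c,n)[:1]])
for o in env.outline_of(t,'long_fence')[:1]+env.outline_of(t,'short_fence')[:1]: print(rect(pts(t,o['pixels']),.035,.06))
im=cv2.resize(s['pixels'][120:240,120:320,::-1],(800,480));cv2.imwrite('pics/c3.png',im)
go(.500,.275,.0765,97)
"
```

```text
16.55 [0.5011 0.2705 0.1309] [ 1.   0.2 -4.7] open 0.0232 g 61.810559034347534 j [ 0.39  0.56  1.62 -0.    0.96 -1.3 ]
[array([0.5025, 0.2662, 0.066 ]), array([0.5824, 0.3426, 0.009 ]), array([0.4877, 0.2417, 0.0009]), array([0.5969, 0.2746, 0.0138]), array([0.4959, 0.269 , 0.07  ]), array([0.5819, 0.3438, 0.011 ]), array([0.4851, 0.2426, 0.0044]), array([0.4794, 0.3381, 0.0107]), array([0.6028, 0.2786, 0.0084])]
(array([0.6019, 0.2626]), array([0.1003, 0.0203]), -82.7, 174)
shift [0.0008 0.0038 0.0548] rot [ 0.   0.  -0.1] yaw 96.9
```

View pics/c3.png

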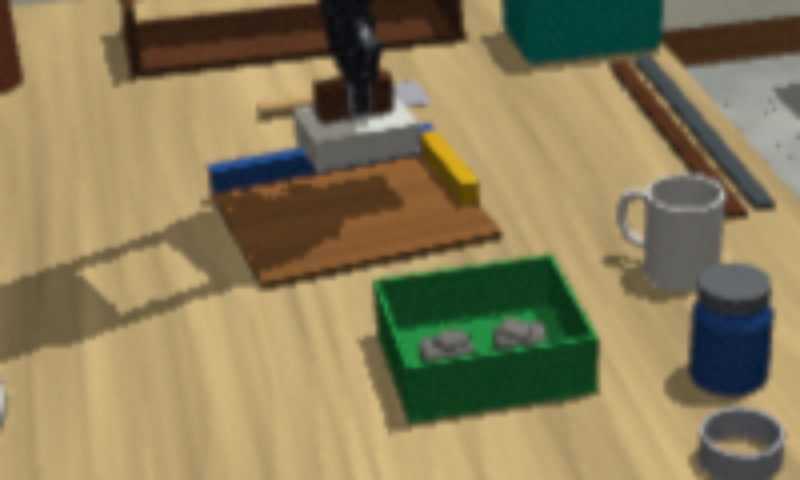

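The crop shows both lumps in the tray at about (445,345) and (520,330). The mould hangs level above the board, clear of both fences. I'll lower it gently.

>>> send_rows:
  series: "0 0 0.02 0 0 0;0 0 0.035 0 0 0;0 0 0.045 0 0 0;0 0 0.051 0 0 0;0 0 0.053 0 0 0;0 0 0.053 0 0 0;0 0 0.053 0 0 0"

```text
time: 17.95
eef_pos: [0.5015, 0.2714, 0.0788]
ee_rot: [[-0.993, -0.121, 0.001], [-0.121, 0.993, 0.0], [-0.001, 0.0, -1.0]]
force: [-0.8, 0.2, -4.2]
opening: 0.023
grasp_force: 61.8
```

>>> send_rows:
  series: "0 0 0.001 0 0 0;0 0 0.001 0 0 0;0 0 0.001 0 0 0"

```text
time: 18.25
eef_pos: [0.5013, 0.2713, 0.0774]
ee_rot: [[-0.993, -0.121, 0.0], [-0.121, 0.993, 0.0], [-0.0, 0.0, -1.0]]
force: [-0.1, -0.0, -4.7]
opening: 0.0235
grasp_force: 61.8
```

>>> send_rows:
  series: "0 0 0.001 0 0 0;0 0 0.001 0 0 0;0 0 0.001 0 0 0"

```text
time: 18.55
eef_pos: [0.5012, 0.2713, 0.0762]
ee_rot: [[-0.993, -0.121, -0.0], [-0.121, 0.993, -0.0], [0.0, -0.0, -1.0]]
force: [0.5, -0.7, -3.3]
opening: 0.0232
grasp_force: 61.8
```

>>> send_rows:
  series: "0 0 0.001 0 0 0;0 0 0.001 0 0 0;0 0 0.001 0 0 0"

```text
time: 18.85
eef_pos: [0.5012, 0.2713, 0.0752]
ee_rot: [[-0.993, -0.121, -0.0], [-0.121, 0.993, -0.0], [0.0, -0.0, -1.0]]
force: [1.0, 0.1, -4.3]
opening: 0.0227
grasp_force: 61.8
```

>>> send_rows:
  series: "0 0 0.0005 0 0 0;0 0 0.0005 0 0 0;0 0 0.0005 0 0 0"

```text
time: 19.15
eef_pos: [0.5013, 0.2713, 0.0748]
ee_rot: [[-0.993, -0.121, -0.0], [-0.121, 0.993, -0.0], [0.0, -0.0, -1.0]]
force: [-0.6, -0.2, -5.4]
opening: 0.0231
grasp_force: 61.8
```

>>> send_rows:
  series: "-0.008 0.005 0 0 0 0;-0.016 0.01 0 0 0 0;-0.022 0.014 0 0 0 0;-0.026 0.017 0 0 0 0;-0.028 0.018 0 0 0 0;-0.028 0.018 0 0 0 0;-0.028 0.018 0 0 0 0"

```text
time: 19.85
eef_pos: [0.5267, 0.2924, 0.0747]
ee_rot: [[-0.993, -0.121, -0.0], [-0.121, 0.993, -0.0], [0.0, -0.0, -1.0]]
force: [0.3, -0.1, -4.0]
opening: 0.0232
grasp_force: 61.9
```

>>> send_rows:
  series: "0 0 0.0005 0 0 0;0 0 0.0005 0 0 0;0 0 0.0005 0 0 0"

```text
time: 20.15
eef_pos: [0.5266, 0.2924, 0.0746]
ee_rot: [[-0.993, -0.121, -0.0], [-0.121, 0.993, -0.0], [0.0, -0.0, -1.0]]
force: [-5.6, -2.2, 6.3]
opening: 0.0233
grasp_force: 63.0
```

>>> send_rows:
  series: "0 0.001 0 0 0 0;0 0.002 0 0 0 0;0 0.002 0 0 0 0;0 0.002 0 0 0 0"

```text
time: 20.55
eef_pos: [0.5268, 0.2943, 0.0746]
ee_rot: [[-0.993, -0.121, 0.001], [-0.121, 0.993, -0.0], [-0.001, -0.0, -1.0]]
force: [-0.9, -4.5, 5.7]
opening: 0.0231
grasp_force: 63.2
```

>>> send_rows:
  series: "0 0.001 -0.0003 0 0 0;0 0.002 -0.0003 0 0 0;0 0.002 -0.0003 0 0 0;0 0.002 -0.0003 0 0 0"

```text
time: 20.95
eef_pos: [0.5268, 0.2946, 0.0748]
ee_rot: [[-0.993, -0.121, 0.0], [-0.121, 0.993, -0.003], [-0.0, -0.003, -1.0]]
force: [2.7, -20.1, 5.8]
opening: 0.0235
grasp_force: 63.4
```

>>> send_rows:
  series: "0 0.001 0 0 0 0;0 0.001 0 0 0 0;0 0.001 0 0 0 0"

```text
time: 21.25
eef_pos: [0.5268, 0.2947, 0.0748]
ee_rot: [[-0.993, -0.121, 0.0], [-0.121, 0.993, -0.004], [0.0, -0.004, -1.0]]
force: [6.0, -29.0, 10.1]
opening: 0.0233
grasp_force: 63.8
```

>>> send_rows:
  series: "0 0.001 0 0 0 0;0 0.001 0 0 0 0;0 0.001 0 0 0 0"

```text
time: 21.55
eef_pos: [0.5268, 0.2949, 0.0749]
ee_rot: [[-0.993, -0.121, 0.0], [-0.121, 0.993, -0.005], [0.0, -0.005, -1.0]]
force: [6.4, -37.1, 13.6]
opening: 0.0236
grasp_force: 64.5
```

The mould is firmly against the long fence. I'll ease off a little and move towards the short fence.

>>> send_rows:
  series: "0 -0.0025 -0.0002 0 0 0;0 -0.0025 -0.0002 0 0 0;-0.001 -0.0025 -0.0002 0 0 0;-0.002 -0.0025 -0.0002 0 0 0;-0.002 -0.0025 -0.0002 0 0 0"

```text
time: 22.05
eef_pos: [0.527, 0.2945, 0.0748]
ee_rot: [[-0.993, -0.121, -0.003], [-0.121, 0.993, -0.003], [0.003, -0.002, -1.0]]
force: [-8.9, -15.7, 12.2]
opening: 0.0236
grasp_force: 64.4
```

>>> send_rows:
  series: "-0.001 0 0 0 0 0;-0.002 0 0 0 0 0;-0.002 0 0 0 0 0;-0.002 0 0 0 0 0"

```text
time: 22.45
eef_pos: [0.5276, 0.2946, 0.0748]
ee_rot: [[-0.993, -0.121, -0.005], [-0.121, 0.993, -0.003], [0.006, -0.003, -1.0]]
force: [-16.7, -17.2, 20.8]
opening: 0.0238
grasp_force: 65.9
```

>>> send_rows:
  series: "-0.001 0 0 0 0 0;-0.002 0 0 0 0 0;-0.002 0 0 0 0 0;-0.002 0 0 0 0 0"

```text
time: 22.85
eef_pos: [0.5296, 0.2948, 0.0749]
ee_rot: [[-0.993, -0.121, -0.005], [-0.121, 0.993, -0.003], [0.006, -0.003, -1.0]]
force: [-18.4, -16.4, 22.1]
opening: 0.0235
grasp_force: 65.9
```

>>> send_rows:
  series: "-0.001 -0.0005 -0.0008 0 0 0;-0.002 -0.0005 -0.0008 0 0 0;-0.002 -0.0005 -0.0008 0 0 0;-0.002 -0.0005 -0.0008 0 0 0"

```text
time: 23.25
eef_pos: [0.5319, 0.2951, 0.0751]
ee_rot: [[-0.993, -0.121, -0.005], [-0.121, 0.993, -0.003], [0.005, -0.002, -1.0]]
force: [-12.8, -10.3, 8.6]
opening: 0.0229
grasp_force: 64.0
```

>>> send_rows:
  series: "-0.001 0 0 0 0 0;-0.002 0 0 0 0 0;-0.002 0 0 0 0 0;-0.002 0 0 0 0 0"

```text
time: 23.65
eef_pos: [0.532, 0.2951, 0.075]
ee_rot: [[-0.993, -0.121, -0.009], [-0.121, 0.993, -0.004], [0.009, -0.002, -1.0]]
force: [-25.5, -9.6, 17.2]
opening: 0.0232
grasp_force: 65.3
```

```bash
python3 -c "
from h import *
st();s=env.read_camera('side');im=cv2.resize(s['pixels'][145:195,160:250,::-1],(800,444),interpolation=cv2.INTER_CUBIC);cv2.imwrite('pics/c4.png',im)
print(np.round(env.get_state()['moment'],2))"
```

```text
23.65 [0.532  0.2951 0.075 ] [-25.5  -9.6  17.2] open 0.0232 g 65.34175515174866 j [ 0.41  0.69  1.55  0.    0.92 -1.28]
[-1.47  3.53 -0.01]
```

View pics/c4.png

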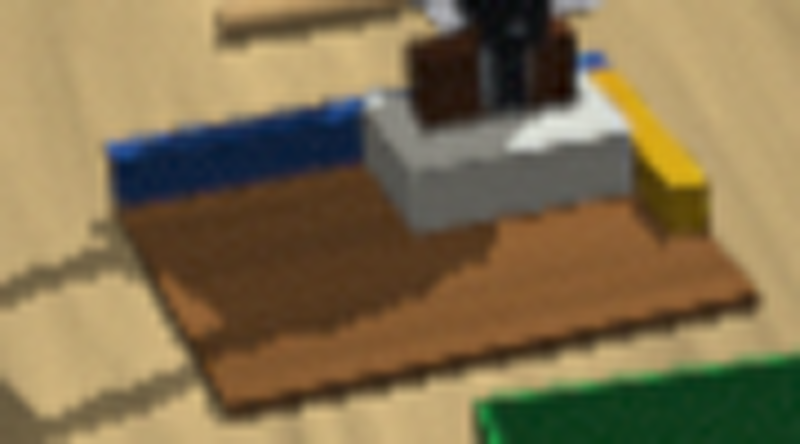

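The crop shows the mould's right end against the yellow fence at about (630,150) and its back against the blue one. I'll rebalance by pushing less down and a little more towards the long fence.

>>> send_rows:
  series: "0 0.0005 -0.0006 0 0 0;0 0.001 -0.0006 0 0 0;0 0.001 -0.0006 0 0 0;0 0.001 -0.0006 0 0 0;0 0.001 -0.0006 0 0 0"

```text
time: 24.2
eef_pos: [0.532, 0.2952, 0.0751]
ee_rot: [[-0.993, -0.121, -0.009], [-0.121, 0.993, -0.005], [0.009, -0.004, -1.0]]
force: [-21.2, -18.3, 10.5]
opening: 0.0233
grasp_force: 64.1
```

>>> send_rows:
  series: "0 0 0 0 0 0;0 0 0 0 0 0;0 0 0 0 0 0"

```text
time: 24.5
eef_pos: [0.532, 0.2951, 0.0751]
ee_rot: [[-0.993, -0.121, -0.009], [-0.121, 0.993, -0.005], [0.009, -0.004, -1.0]]
force: [-21.2, -17.2, 10.4]
opening: 0.0232
grasp_force: 64.1
```

```bash
python3 -c "
from cell import env
print(env.sign_off())"
```

```text
the job is handed in; nothing more can be done
None
```

I handed the job in at about 24.5 s: both lumps are in the tray, and the gripper is still holding the mould in the corner, pressing about 20 N towards each fence by the wrist reading; the judge's result was not shown.

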